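# Start up the sanding bench: supply, extractor, sander

### The arm

A 7-joint arm with a two-finger parallel gripper is mounted at the origin on the work surface. World frame = base frame: x ahead of the robot, y to its left, z up, the work surface at z = 0. Lengths are in m, angles in rad, forces in N, time in s.
With the tool pointing down it reaches from about 0.425 to 0.925 m from the base axis. Payload 6.8 kg.
Tool frame: the origin (TCP) lies at the very end of the fingers, on their centre line; the grasp point (between the pads) lies 19 mm behind it; z points along the fingers, y is the line along which they close (so a half turn about z gives the same grasp; the last joint's range is limited). The gripper opens to 85 mm and grips with 20 to 120 N. Pads are 22 mm wide; open, the fingers measure 114 mm over their backs; the gripper's body (76 mm by 85 mm) begins 54 mm behind the grasp point. The pads swing forward as they close: fully open they stand 13 mm farther back than shut.
Start: joints at [-1.308, 0.477, 0.022, 1.555, -0.011, 1.109, -0.083], TCP at [0.245, 0.629, 0.231] pointing down, gripper open.
Joint ranges: [-2.96, 2.96], [-0.34, 2.1], [-1.41, 1.46], [0.24, 2.44], [-1.37, 4.51], [0.17, 1.92], [-2.96, 2.96]. Speed limits (rad/s): [2.39, 2.39, 3.14, 3.14, 3.14, 3.14, 3.14].

### API

Orientations are given as a unit quaternion [w, x, y, z].
In Python, from station import bot, cams, order gives the robot as it stands (bot), with the cameras (cams) and the job (order).
- The arm moves only by the shell command python3 nudge.py 'ROWS' [FORCE]. ROWS is a JSON list of rows, 1 to 20 of them, each of 5 numbers: dx, dy, dz in m, then a turn about the tool's z in rad, then the opening from 0.0 (shut) to 1.0 (fully open); each row shifts and turns the commanded pose from where the row before left it, along the tool's axes as they then stand; what a row does not reach is not made up. A row lasts 1/10 s, in which the tool goes at most 0.05 m and 0.15 rad, less where a joint would pass 70% of its speed; a pose out of reach is approached as far as the arm can. The fingers move at their own pace and stop on an object; FORCE is the grip in N (left out, the last holds). Time passes only in rows, so rows that do not move let the fingers close. It prints the time, the measured TCP pose, the force, the opening and the grip force at its end.
- bot.get_obs(): the state, without advancing time (a new reading comes with each control period).
- cams.read_camera(name): name is "scene" or "top"; returns the picture (420x560x3 uint8, blue, green, red); there is no depth.
- cams.camera_info(name): a dict with "vertical_fov" (degrees; the focal length in pixels is half the picture's height over the tangent of half this angle, whatever the lens; pixels are square), "cx", "cy" (the principal point, pixels), "view" (4x4, takes a point from world to camera coordinates). Camera axes: x right, y up, looking along -z (the intrinsics and any distortion apply to the point x, -y, -z); pixel columns grow to the right and rows downward; lengths in m; the calibration is good to about 2 mm. A picture is of the moment at which its call begins. camera_info takes no time and is no camera call.
- order.hand_in(): hands the job in; it is judged then, once.
The state is a dict: "t": time; "q": joint angles; "joint_vel": joint speeds; "joint_torque": joint torques, N m; "eef_pos": TCP position; "tool_rot": TCP orientation; "contact_force": force on the tool from outside, world axes, zero at the start; "torque": the same for the moment, N m; "gripper_width": opening from 0.0 (shut) to 1.0 (fully open); "grasp_force": force on a finger pad.
Only numpy, scipy, OpenCV 4.12 (cv2) and the standard library are available. Lean on these libraries where they do the work, as an engineer would, in place of code of your own. Each camera call takes 0.05 s, during which the arm holds its last target. There are 200 camera calls.

### The job

Start up the sanding bench with light fingertip presses on the green start buttons: first the bench supply (the aluminium socket block), then the dust extractor (yellow-topped box in front of the suction hood), and last the disc sander. Press each green button in until it stays in, gently and without leaning on the equipment; do not press any red stop button, and leave the loose things lying about where they are.

Things in the scene. Friction and masses are not known exactly. Their poses are not given: they have to be found in the camera images.
- supply: Bench supply: aluminium socket block 340 x 66 mm, 55 mm high, screwed down. At one end the green start and red stop buttons, then three white round sockets in a row, a black plug with a cord in the last (up to 106 mm high). Origin on the bench under the green button's centre; x runs along the block to the sockets (x +0.062 to +0.170 m), z up. Red stop at x -0.056 m.
- extractor: Dust extractor's switch and hood, screwed down: plywood pad 355 x 104 mm, on it a grey box with yellow top, 136 x 82 mm, face 67 mm above the bench, and behind it a steel duct with a black suction hood, up to 0.18 m high, from 0.10 m behind the green button on. Origin on the bench under the green button's centre; x points to the hood, z up. Red stop at x -0.056 m.
- sander: Green bench disc sander, grey motor, 150 mm brown disc, aluminium work table; 305 x 300 mm, 0.21 m high, screwed down. Switch housing 76 x 126 mm at its front, face 75 mm above the bench. Origin on the bench under the green button's centre; x points to motor and disc (from x +0.085 m on), y along the motor axis to the table (top 126 mm high). Red stop at y -0.056 m.
- supply_start (a joint): Start button of the socket block. Green, round, flat top 29 mm across, 14 mm above the switch face, in a 39 mm collar 2 mm high. Value in m = how far it is pushed down: 0 out (off, as at the start), 0.006 in; counts as on from 0.004. A steady 3.5 to 4 N pushes it in and it stays in; pushed further its cap gives up to 6 mm more on a spring (4.5 N, then 2 N/mm) and comes back.
- supply_start_top (a point): Centre of the top of the green start button of the socket block; 69 mm above the bench while the button is out. It moves down with the button.
- supply_stop (a joint): Stop button of the socket block. Red mushroom, 36 mm across, top 20 mm above the switch face, sprung. Value in m: 0 up, 0.005 fully pressed (about 4 N).
- extractor_start (a joint): Start button of the yellow-topped switch box. Green, round, flat top 29 mm across, 14 mm above the switch face, in a 39 mm collar 2 mm high. Value in m = how far it is pushed down: 0 out (off, as at the start), 0.006 in; counts as on from 0.004. A steady 3.5 to 4 N pushes it in and it stays in; pushed further its cap gives up to 6 mm more on a spring (4.5 N, then 2 N/mm) and comes back.
- extractor_start_top (a point): Centre of the top of the green start button of the yellow-topped switch box; 81 mm above the bench while the button is out. It moves down with the button.
- extractor_stop (a joint): Stop button of the yellow-topped switch box. Red mushroom, 36 mm across, top 20 mm above the switch face, sprung. Value in m: 0 up, 0.005 fully pressed (about 4 N).
- sander_start (a joint): Start button of the disc sander. Green, round, flat top 29 mm across, 14 mm above the switch face, in a 39 mm collar 2 mm high. Value in m = how far it is pushed down: 0 out (off, as at the start), 0.006 in; counts as on from 0.004. A steady 3.5 to 4 N pushes it in and it stays in; pushed further its cap gives up to 6 mm more on a spring (4.5 N, then 2 N/mm) and comes back.
- sander_start_top (a point): Centre of the top of the green start button of the disc sander; 89 mm above the bench while the button is out. It moves down with the button.
- sander_stop (a joint): Stop button of the disc sander. Red mushroom, 36 mm across, top 20 mm above the switch face, sprung. Value in m: 0 up, 0.005 fully pressed (about 4 N).
- sanding_block: Loose cork sanding block 60 x 100 mm, 30 mm high, lying on the near side of the sander. Origin at the centre of its underside.
- glue: Loose white glue bottle with a red cap and yellow label, 54 mm across, 150 mm high, standing on the near side of the socket block. Origin at the centre of its underside.
- filler: Loose grey jar of filler with a blue lid, 64 mm across, 55 mm high, standing on the near side of the extractor's pad. Origin at the centre of its underside.

How it is judged:
By the outcome, as a careful person would: the job done as asked, in the order asked, and still so for the second after the job is handed in, with the robot touching nothing.
It also fails if it takes over 61 s, if anything falls off the work surface, if the arm or the gripper's body presses on something with over 40 N, if the wrist force passes 120 N, or if a joint passes its speed limit or range.

## Working session

There is one attempt and no reset: what is moved stays moved. The work goes in short steps, Python scripts to look and compute and a shell command to move; the robot and the scene stay as the last step left them, time stands still between calls to the robot, and variables do not carry over. Pictures are saved under pics/ and viewed, at most 10 in all, crops included, and the job is handed in when it is done.

```bash
ls; mkdir -p pics; python3 - <<'E'
from station import bot, cams, order
import cv2
for n in("scene","top"):
    cv2.imwrite(f"pics/{n}0.png",cams.read_camera(n)); print(n,cams.camera_info(n))
print(bot.get_obs())
E
```

```text
nudge.py
pics
station.py
scene {'vertical_fov': 54.13437486498409, 'cx': 282.5788331874403, 'cy': 216.1254310068428, 'view': array([[-0.25472498,  0.96697548,  0.00857914,  0.16848132],
       [-0.73495374, -0.19935527,  0.64815159,  0.30704987],
       [ 0.62845699,  0.15879513,  0.76146301, -1.31130316],
       [ 0.        ,  0.        ,  0.        ,  1.        ]])}
top {'vertical_fov': 47.30279405942781, 'cx': 278.6739236630863, 'cy': 205.36704089958832, 'view': array([[-1.67977935e-02, -9.99858900e-01, -1.16635595e-04,
        -3.85807502e-02],
       [ 9.85101689e-01, -1.65698375e-02,  1.71172730e-01,
        -4.75175549e-01],
       [-1.71150511e-01,  2.76042625e-03,  9.85241028e-01,
        -1.00963916e+00],
       [ 0.00000000e+00,  0.00000000e+00,  0.00000000e+00,
         1.00000000e+00]])}
{'t': 0.1, 'q': array([-1.30807066,  0.47772947,  0.02234361,  1.55630558, -0.01147288,
        1.10927073, -0.08309453]), 'joint_vel': array([ 6.42631801e-04, -1.02073134e-03,  1.32661679e-03, -3.49445278e-03,
       -4.38286429e-04, -7.49454503e-05, -1.16532782e-03]), 'joint_torque': array([ 4.78429298e-03, -5.97752631e+01,  1.61397412e+00, -2.81953615e+01,
        1.28779691e-02,  4.94743013e-03, -5.57450875e-06]), 'eef_pos': array([0.24444401, 0.62864672, 0.23043473]), 'tool_rot': array([-7.70710069e-05,  1.84333959e-01,  9.82863349e-01, -7.88684689e-04]), 'contact_force': array([-0.28054923,  0.75740116, -0.74057332]), 'torque': array([-0.04880363,  0.00776824, -0.00516723]), 'grasp_force': 0.0, 'gripper_width': 0.9973704215035577}
```

View pics/scene0.png

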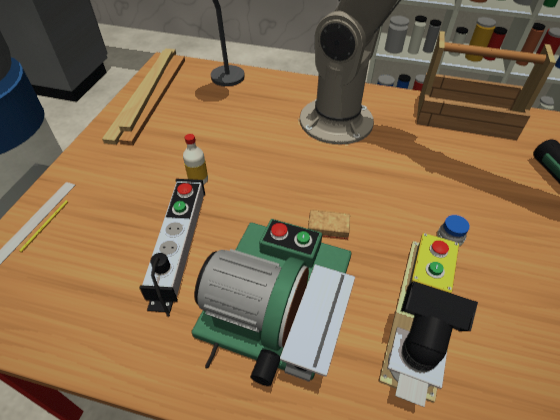

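View pics/top0.png

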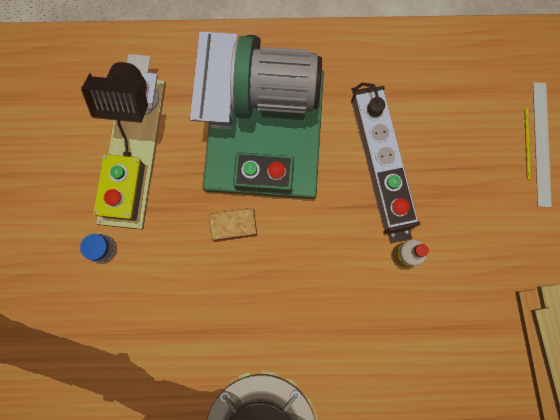

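The scene view shows the supply (green button at 180,208), the sander (303,238) and the extractor (436,269). In the top view the green buttons are at about (394,182), (250,169) and (117,172). I'll measure them next.

```bash
cat > h.py <<'E'
import cv2,numpy as np
from station import bot, cams, order
G={"supply":(.069,(394,182),(180,208)),"extractor":(.081,(117,172),(436,269)),"sander":(.089,(250,169),(303,238))}
R={"supply":(.075,(400,207),(185,189)),"extractor":(.087,(112,198),(440,247)),"sander":(.095,(277,171),(279,231))}
def blob(im,guess,red):
    h=cv2.cvtColor(im,cv2.COLOR_BGR2HSV)
    m=(cv2.inRange(h,(0,150,110),(7,255,255))|cv2.inRange(h,(172,150,110),(180,255,255))) if red else cv2.inRange(h,(50,90,120),(85,255,255))
    n,_,s,c=cv2.connectedComponentsWithStats(m)
    k=min((i for i in range(1,n) if s[i][4]>40),key=lambda i:np.hypot(*(c[i]-guess)))
    return c[k],s[k]
def ray(name,uv):
    I=cams.camera_info(name);V=I["view"];f=210/np.tan(np.radians(I["vertical_fov"]/2))
    d=np.array([(uv[0]-I["cx"])/f,-(uv[1]-I["cy"])/f,-1]);r=V[:3,:3]
    return -r.T@V[:3,3],r.T@d
def plane(name,uv,z):
    o,d=ray(name,uv);return o+d*(z-o[2])/d[2]
E
python3 - <<'E'
from h import *
np.set_printoptions(precision=4,suppress=True)
ims={n:cams.read_camera(n) for n in("top","scene")}
for k in G:
  for red,D in((0,G),(1,R)):
    z,a,b=D[k];out=[]
    for n,g in(("top",a),("scene",b)):
        c,s=blob(ims[n],g,red);out.append(plane(n,c,z));print(k,"RED" if red else "GRN",n,c,s[2:],out[-1])
    rs=[ray("top",blob(ims["top"],a,red)[0]),ray("scene",blob(ims["scene"],b,red)[0])]
    A=np.c_[rs[0][1],-rs[1][1]];t=np.linalg.lstsq(A,rs[1][0]-rs[0][0],rcond=None)[0]
    p=rs[0][0]+t[0]*rs[0][1];q=rs[1][0]+t[1]*rs[1][1];print("   tri",(p+q)/2,"gap",np.linalg.norm(p-q))
E
```

```text
supply GRN top [393.8938 181.0354] [ 13  13 113] [ 0.5185 -0.2951  0.069 ]
supply GRN scene [178.9714 205.3714] [11  8 70] [ 0.523  -0.2917  0.069 ]
   tri [ 0.5193 -0.2954  0.0642] gap 0.0019884533206661775
supply RED top [400.7064 205.9266] [ 17  17 218] [ 0.463  -0.3049  0.075 ]
supply RED scene [184.2188 188.2344] [ 15  11 128] [ 0.4723 -0.2992  0.075 ]
   tri [ 0.4642 -0.306   0.0655] gap 0.0027623847940398127
extractor GRN top [115.8649 171.1892] [ 13  12 111] [0.5473 0.2995 0.081 ]
extractor GRN scene [436.2277 266.901 ] [ 13  11 101] [0.5514 0.301  0.081 ]
   tri [0.5484 0.3015 0.0768] gap 0.0011409067755508392
extractor RED top [112.2822 197.1188] [ 16  16 202] [0.4899 0.3026 0.087 ]
extractor RED scene [439.9645 246.9645] [ 17  13 169] [0.5015 0.3061 0.087 ]
   tri [0.4922 0.3081 0.0754] gap 0.0025636863621308773
sander GRN top [249.6552 167.7328] [ 13  13 116] [0.5481 0.0137 0.089 ]
sander GRN scene [302.828  236.4301] [13 10 93] [0.552 0.016 0.089]
   tri [0.549  0.0147 0.0848] gap 0.0015272696513002975
sander RED top [276.0688 169.4541] [ 17  16 218] [ 0.5419 -0.0422  0.095 ]
sander RED scene [278.7353 229.1824] [ 16  13 170] [ 0.5509 -0.0387  0.095 ]
   tri [ 0.544  -0.0414  0.0858] gap 0.0016897529522764117
```

```bash
cat > d.py <<'E'
import sys,numpy as np
from scipy.spatial.transform import Rotation as Ro
from station import bot, cams, order
o=bot.get_obs();w=o["tool_rot"];Rm=Ro.from_quat([w[1],w[2],w[3],w[0]])
p=o["eef_pos"]
print("tcp",p.round(4),"F",o["contact_force"].round(2),"t",o["t"])
for a in sys.argv[1:]:
    t=np.array(eval(a));d=Rm.inv().apply(t-p);print(a,"tool delta",d.round(4),"rows",np.linalg.norm(d)/.05);p=t
E
python3 d.py "(.245,.629,.27)" "(.5,.25,.27)" "(.520,-.294,.27)"
python3 nudge.py '[[0,0,-0.04,0,0],[-0.03,-0.02,0,0,0],[-0.03,-0.02,0,0,0],[-0.03,-0.02,0,0,0],[-0.03,-0.02,0,0,0],[-0.03,-0.02,0,0,0],[-0.03,-0.02,0,0,0],[-0.03,-0.02,0,0,0],[-0.03,-0.02,0,0,0],[-0.03,-0.02,0,0,0],[-0.03,-0.02,0,0,0],[-0.03,-0.02,0,0,0],[-0.03,-0.02,0,0,0],[0,0,0,0,0],[0,0,0,0,0]]'; python3 d.py "(.520,-.294,.27)"
```

```text
t: 1.7
eef_pos: [0.4934, 0.2742, 0.2712]
tool_rot: [-0.0, 0.185, 0.983, -0.0]
contact_force: [0.6, 0.4, -0.7]
gripper_width: -0.002
grasp_force: 0.0
tcp [0.4934 0.2742 0.2712] F [ 0.56  0.44 -0.66] t 1.7
(.520,-.294,.27) tool delta [-0.2318 -0.5195  0.0012] rows 11.376880386801416
```

```bash
python3 nudge.py '[[-0.0165,-0.037,0,0,0],[-0.0165,-0.037,0,0,0],[-0.0165,-0.037,0,0,0],[-0.0165,-0.037,0,0,0],[-0.0165,-0.037,0,0,0],[-0.0165,-0.037,0,0,0],[-0.0165,-0.037,0,0,0],[-0.0165,-0.037,0,0,0],[-0.0165,-0.037,0,0,0],[-0.0165,-0.037,0,0,0],[-0.0165,-0.037,0,0,0],[-0.0165,-0.037,0,0,0],[-0.0165,-0.037,0,0,0],[-0.0165,-0.037,0,0,0],[0,0,0,0,0],[0,0,0,0,0]]'; python3 d.py "(.520,-.294,.10)"
```

```text
t: 3.3
eef_pos: [0.5212, -0.2907, 0.2708]
tool_rot: [-0.0, 0.184, 0.983, 0.0]
contact_force: [-0.5, 0.4, 0.2]
gripper_width: 0.001
grasp_force: 0.0
tcp [ 0.5212 -0.2907  0.2708] F [-0.5   0.44  0.24] t 3.3
(.520,-.294,.10) tool delta [-0.0002 -0.0035  0.1708] rows 3.4174609777842533
```

Descend to about 20 mm above the button, then look.

```bash
python3 nudge.py '[[0,-0.0035,0.04,0,0],[0,0,0.04,0,0],[0,0,0.04,0,0],[0,0,0.03,0,0],[0,0,0.03,0,0],[0,0,0,0,0],[0,0,0,0,0]]'; python3 d.py "(.520,-.294,.069)"
python3 - <<'E'
from h import *
a=cams.read_camera("scene")[130:270,90:280];b=cams.read_camera("top")[100:260,320:480]
f=lambda x:cv2.resize(x,(400,400*x.shape[0]//x.shape[1]))
a,b=f(a),f(b);h=max(len(a),len(b))
cv2.imwrite("pics/s1.png",np.hstack([cv2.copyMakeBorder(x,0,h-len(x),0,0,0) for x in(a,b)]))
E
```

```text
t: 4.0
eef_pos: [0.5202, -0.2929, 0.0916]
tool_rot: [-0.0, 0.183, 0.983, 0.001]
contact_force: [0.1, -0.8, 0.3]
gripper_width: 0.003
grasp_force: 0.0
tcp [ 0.5202 -0.2929  0.0916] F [ 0.06 -0.78  0.3 ] t 4.0
(.520,-.294,.069) tool delta [-0.0002 -0.0011  0.0226] rows 0.45238638320751934
```

View pics/s1.png

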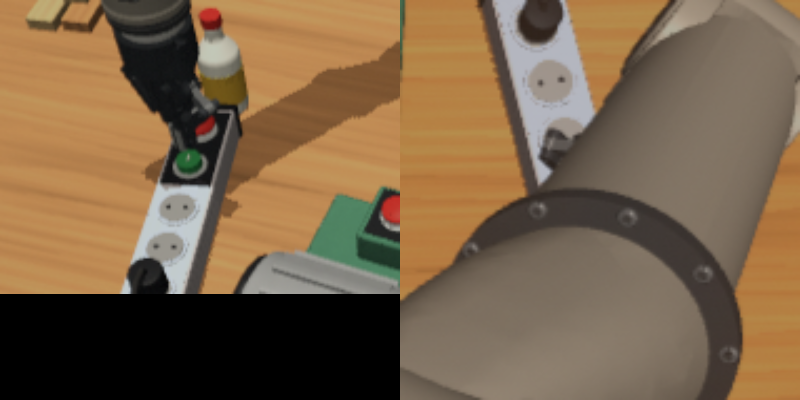

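The scene crop (left) shows the shut fingertips just above the green button at about (187,155), clear of the red one. In the top crop the arm hides the button. Now I press in small steps.

```bash
python3 nudge.py '[[0,-0.001,0.008,0,0],[0,0,0.008,0,0],[0,0,0.003,0,0],[0,0,0.001,0,0],[0,0,0.001,0,0],[0,0,0.001,0,0],[0,0,0.001,0,0],[0,0,0,0,0]]'
```

```text
t: 4.9
eef_pos: [0.5192, -0.2958, 0.0685]
tool_rot: [0.0, 0.184, 0.983, -0.0]
contact_force: [-0.3, 0.6, 2.4]
gripper_width: -0.0
grasp_force: 0.8
```

```bash
python3 nudge.py '[[0,0,0.001,0,0],[0,0,0.001,0,0],[0,0,0.001,0,0],[0,0,0.001,0,0],[0,0,0,0,0],[0,0,0,0,0]]'
```

```text
t: 5.5
eef_pos: [0.5192, -0.2958, 0.0642]
tool_rot: [0.0, 0.184, 0.983, -0.0]
contact_force: [0.1, -0.8, 1.6]
gripper_width: -0.001
grasp_force: 0.8
```

```bash
python3 nudge.py '[[0,0,0.001,0,0],[0,0,0.001,0,0],[0,0,0,0,0],[0,0,0,0,0]]'; python3 nudge.py '[[0,0,0.0005,0,0],[0,0,0,0,0],[0,0,0,0,0]]'
```

```text
t: 5.9
eef_pos: [0.5192, -0.2959, 0.0625]
tool_rot: [0.0, 0.184, 0.983, -0.0]
contact_force: [0.0, 0.1, 5.8]
gripper_width: 0.001
grasp_force: 2.8
t: 6.2
eef_pos: [0.5192, -0.2958, 0.0621]
tool_rot: [0.0, 0.184, 0.983, 0.0]
contact_force: [-1.4, -0.2, 6.4]
gripper_width: 0.002
grasp_force: 3.2
```

```bash
python3 nudge.py '[[0,0,-0.005,0,0],[0,0,-0.02,0,0],[0,0,-0.04,0,0],[0,0,-0.04,0,0],[0,0,-0.04,0,0],[0,0,-0.04,0,0],[0,0,-0.025,0,0],[0.017,0.037,0,0,0],[0.017,0.037,0,0,0],[0.017,0.037,0,0,0],[0.017,0.037,0,0,0],[0.017,0.037,0,0,0],[0.017,0.037,0,0,0],[0,0,0,0,0]]'; python3 - <<'E'
from h import *
for n,i in(("top",1),("scene",2)):
    c,s=blob(cams.read_camera(n),G["supply"][i],0);print(n,c,s[2:],[plane(n,c,z).round(4) for z in(.069,.063)])
E
python3 d.py "(.549,.3005,.27)"
```

```text
t: 7.6
eef_pos: [0.504, -0.0452, 0.2713]
tool_rot: [-0.001, 0.18, 0.984, 0.001]
contact_force: [0.4, -0.1, 0.4]
gripper_width: -0.002
grasp_force: 0.0
top [393.39252336 181.62616822] [ 13  12 107] [array([ 0.5172, -0.294 ,  0.069 ]), array([ 0.5186, -0.2955,  0.063 ])]
scene [179.27027027 206.98648649] [12  9 74] [array([ 0.5275, -0.2889,  0.069 ]), array([ 0.5229, -0.2921,  0.063 ])]
tcp [ 0.5041 -0.0509  0.2716] F [-0.18  0.36  0.05] t 7.7
(.549,.3005,.27) tool delta [0.0846 0.344  0.0016] rows 7.084860429782341
```

The cap now fits at z = 0.063 in both views, so the supply button stayed in. Next, the extractor.

```bash
python3 nudge.py '[[0.0085,0.0344,0,0,0],[0.0085,0.0344,0,0,0],[0.0085,0.0344,0,0,0],[0.0085,0.0344,0,0,0],[0.0085,0.0344,0,0,0],[0.0085,0.0344,0,0,0],[0.0085,0.0344,0,0,0],[0.0085,0.0344,0,0,0],[0.0085,0.0344,0,0,0],[0.0085,0.0344,0,0,0],[0,0,0,0,0],[0,0,0,0,0]]'; python3 d.py "(.549,.3005,.105)"
```

```text
t: 8.9
eef_pos: [0.5505, 0.2986, 0.2711]
tool_rot: [-0.0, 0.185, 0.983, -0.001]
contact_force: [0.2, -1.7, -0.9]
gripper_width: -0.002
grasp_force: 0.0
tcp [0.5505 0.2986 0.2711] F [ 0.2  -1.69 -0.91] t 8.9
(.549,.3005,.105) tool delta [0.0021 0.0015 0.1661] rows 3.3226351888551378
```

```bash
python3 nudge.py '[[0.002,0.0015,0.04,0,0],[0,0,0.04,0,0],[0,0,0.04,0,0],[0,0,0.03,0,0],[0,0,0.015,0,0],[0,0,0,0,0],[0,0,0,0,0]]'; python3 d.py "(.549,.3005,.081)"
python3 - <<'E'
from h import *
a=cams.read_camera("scene")[180:360,340:540]
cv2.imwrite("pics/e1.png",cv2.resize(a,None,fx=3,fy=3))
E
```

```text
t: 9.6
eef_pos: [0.5498, 0.301, 0.1081]
tool_rot: [0.001, 0.185, 0.983, 0.0]
contact_force: [-1.0, 0.8, 0.7]
gripper_width: -0.004
grasp_force: 0.0
tcp [0.5498 0.301  0.1081] F [-1.01  0.85  0.66] t 9.6
(.549,.3005,.081) tool delta [ 0.0006 -0.0008  0.0271] rows 0.5424364478926489
```

View pics/e1.png

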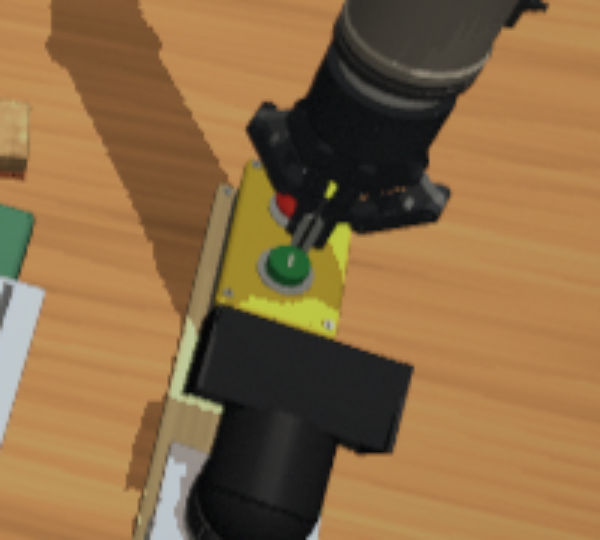

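The shut fingers sit between the red and green buttons in perspective, at about crop (300-315,240), with the green cap at (288,262). I'll check the tip's projection before pressing.

```bash
python3 - <<'E'
from h import *
I=cams.camera_info("scene");V=I["view"];f=210/np.tan(np.radians(I["vertical_fov"]/2))
p=bot.get_obs()["eef_pos"]
for q in(p,p*[1,1,0]+[0,0,.081],(.549,.3005,.081)):
    c=V[:3,:3]@q+V[:3,3];u=np.array([I["cx"]-f*c[0]/c[2],I["cy"]+f*c[1]/c[2]]);print(u,(u-[340,180])*3)
E
```

```text
[440.55388729 258.91372301] [301.66166187 236.74116904]
[436.54869598 266.47591769] [289.64608795 259.42775307]
[436.00488879 265.92918747] [288.01466638 257.7875624 ]
```

The predicted tip (302,237) matches the picture, and it comes down onto the cap. Pressing.

```bash
python3 nudge.py '[[0,-0.001,0.01,0,0],[0,0,0.01,0,0],[0,0,0.003,0,0],[0,0,0.002,0,0],[0,0,0.001,0,0],[0,0,0.001,0,0],[0,0,0.001,0,0],[0,0,0.001,0,0],[0,0,0,0,0],[0,0,0,0,0]]'
```

```text
t: 10.65
eef_pos: [0.5488, 0.301, 0.0778]
tool_rot: [0.001, 0.184, 0.983, 0.0]
contact_force: [0.8, 0.5, -0.8]
gripper_width: 0.001
grasp_force: 0.0
```

```bash
python3 - <<'E'
from h import *
im=cams.read_camera("scene");c,s=blob(im,G["extractor"][2],0);print(c,s)
print(bot.get_obs()["contact_force"],bot.get_obs()["eef_pos"])
cv2.imwrite("pics/e2.png",cv2.resize(im[220:300,390:490],None,fx=6,fy=6,interpolation=cv2.INTER_CUBIC))
E
```

```text
[332.02024922 257.17601246] [315 243  35  29 642]
[0.10724043 0.33226224 0.31152542] [0.54878879 0.30101544 0.07778946]
```

View pics/e2.png

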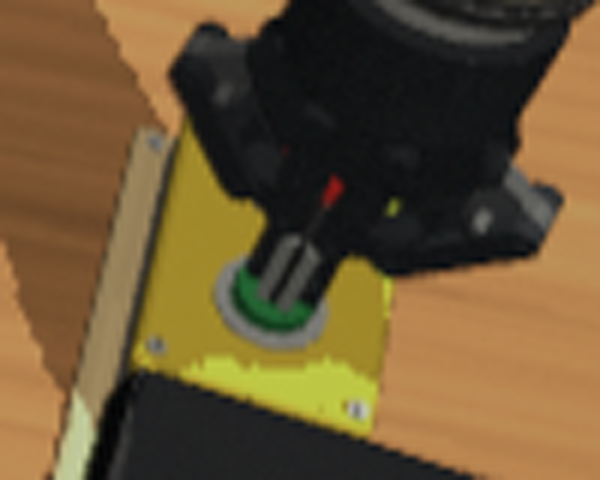

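The crop shows the fingertips on the green cap at about (280,300), centred in the collar. I carry on gently until there is clear spring resistance.

```bash
python3 nudge.py '[[0,0,0.001,0,0],[0,0,0.001,0,0],[0,0,0,0,0],[0,0,0,0,0]]';python3 nudge.py '[[0,0,0.001,0,0],[0,0,0,0,0],[0,0,0,0,0]]'
```

```text
t: 11.1
eef_pos: [0.5488, 0.301, 0.076]
tool_rot: [0.001, 0.184, 0.983, 0.0]
contact_force: [1.5, 0.3, 2.5]
gripper_width: -0.002
grasp_force: 1.2
t: 11.4
eef_pos: [0.5488, 0.301, 0.0752]
tool_rot: [0.0, 0.184, 0.983, 0.0]
contact_force: [1.0, 0.4, 4.0]
gripper_width: -0.002
grasp_force: 2.2
```

```bash
python3 nudge.py '[[0,0,0.001,0,0],[0,0,0,0,0],[0,0,0,0,0]]';python3 nudge.py '[[0,0,0.0005,0,0],[0,0,0,0,0],[0,0,0,0,0]]'
```

```text
t: 11.7
eef_pos: [0.5488, 0.301, 0.0743]
tool_rot: [0.0, 0.184, 0.983, 0.0]
contact_force: [1.8, 0.1, 5.7]
gripper_width: 0.002
grasp_force: 3.1
t: 12.0
eef_pos: [0.5488, 0.3011, 0.0739]
tool_rot: [0.0, 0.184, 0.983, 0.0]
contact_force: [0.6, 1.1, 6.8]
gripper_width: -0.003
grasp_force: 3.4
```

```bash
python3 nudge.py '[[0,0,-0.005,0,0],[0,0,-0.02,0,0],[0,0,-0.04,0,0],[0,0,-0.04,0,0],[0,0,-0.04,0,0],[0,0,-0.04,0,0],[0,0,-0.012,0,0],[-0.012,-0.033,0,0,0],[-0.012,-0.033,0,0,0],[-0.012,-0.033,0,0,0],[-0.012,-0.033,0,0,0],[-0.012,-0.033,0,0,0],[-0.012,-0.033,0,0,0],[-0.012,-0.033,0,0,0],[0,0,0,0,0],[0,0,0,0,0]]'; python3 - <<'E'
from h import *
for n,i in(("top",1),("scene",2)):
    c,s=blob(cams.read_camera(n),G["extractor"][i],0);print(n,c,s[2:],[plane(n,c,z).round(4) for z in(.081,.075)])
E
python3 d.py "(.549,.0145,.27)"  "(.549,.0145,.115)"
```

```text
t: 13.6
eef_pos: [0.5418, 0.0543, 0.2693]
tool_rot: [-0.001, 0.185, 0.983, -0.0]
contact_force: [1.0, 0.1, -0.5]
gripper_width: -0.003
grasp_force: 0.0
top [117.16666667 171.94736842] [ 13  13 114] [array([0.5456, 0.2967, 0.081 ]), array([0.5471, 0.2987, 0.075 ])]
scene [435.4  268.47] [ 14  10 100] [array([0.5558, 0.2994, 0.081 ]), array([0.5513, 0.301 , 0.075 ])]
tcp [0.5422 0.0563 0.2695] F [ 0.7   0.93 -0.09] t 13.7
(.549,.0145,.27) tool delta [-0.0214 -0.0365 -0.0005] rows 0.847189163436417
(.549,.0145,.115) tool delta [-3.00e-04  1.00e-04  1.55e-01] rows 3.1000000000000005
```

The extractor cap now fits z = 0.075, so it stayed in. Next, the sander.

```bash
python3 nudge.py '[[-0.01,-0.018,0,0,0],[-0.0115,-0.0185,0,0,0],[0,0,0,0,0],[0,0,0.04,0,0],[0,0,0.04,0,0],[0,0,0.04,0,0],[0,0,0.035,0,0],[0,0,0,0,0],[0,0,0,0,0]]'; python3 d.py "(.549,.0145,.089)"
python3 - <<'E'
from h import *
a=cams.read_camera("scene")[170:290,230:390]
cv2.imwrite("pics/d1.png",cv2.resize(a,None,fx=4,fy=4,interpolation=cv2.INTER_CUBIC))
E
```

```text
t: 14.6
eef_pos: [0.5496, 0.0144, 0.1154]
tool_rot: [-0.001, 0.184, 0.983, -0.0]
contact_force: [0.2, 0.5, 1.0]
gripper_width: 0.002
grasp_force: 0.0
tcp [0.5496 0.0144 0.1154] F [0.19 0.46 1.02] t 14.6
(.549,.0145,.089) tool delta [ 0.0005 -0.0002  0.0264] rows 0.5285687253935375
```

View pics/d1.png

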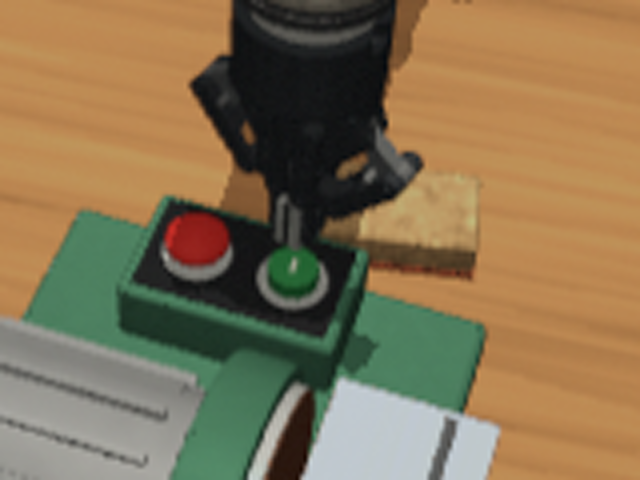

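The fingertips at about (287,243) are straight above the sander's green cap (292,270), well away from the red button. Press.

```bash
python3 nudge.py '[[0,0,0.01,0,0],[0,0,0.01,0,0],[0,0,0.004,0,0],[0,0,0.001,0,0],[0,0,0.001,0,0],[0,0,0.001,0,0],[0,0,0.001,0,0],[0,0,0,0,0],[0,0,0,0,0]]'; python3 nudge.py '[[0,0,0.001,0,0],[0,0,0.001,0,0],[0,0,0.001,0,0],[0,0,0,0,0],[0,0,0,0,0]]'
```

```text
t: 15.55
eef_pos: [0.5498, 0.0132, 0.0875]
tool_rot: [0.0, 0.184, 0.983, 0.0]
contact_force: [-2.0, -0.3, 3.1]
gripper_width: -0.001
grasp_force: 1.7
t: 16.05
eef_pos: [0.5497, 0.0132, 0.0842]
tool_rot: [0.0, 0.184, 0.983, -0.0]
contact_force: [0.8, -1.7, 0.7]
gripper_width: -0.005
grasp_force: 0.6
```

```bash
python3 nudge.py '[[0,0,0.001,0,0],[0,0,0.001,0,0],[0,0,0,0,0],[0,0,0,0,0]]'; python3 nudge.py '[[0,0,0.0005,0,0],[0,0,0,0,0],[0,0,0,0,0]]'
```

```text
t: 16.45
eef_pos: [0.5498, 0.0132, 0.0825]
tool_rot: [0.0, 0.184, 0.983, 0.0]
contact_force: [-1.2, -1.1, 4.8]
gripper_width: -0.001
grasp_force: 2.8
t: 16.75
eef_pos: [0.5498, 0.0132, 0.0821]
tool_rot: [0.0, 0.184, 0.983, 0.0]
contact_force: [-1.5, -0.6, 6.4]
gripper_width: 0.001
grasp_force: 3.2
```

```bash
python3 nudge.py '[[0,0,-0.005,0,0],[0,0,-0.02,0,0],[0,0,-0.04,0,0],[0,0,-0.04,0,0],[0,0,-0.04,0,0],[0,0,-0.04,0,0],[0.01,0.035,0,0,0],[0.01,0.035,0,0,0],[0.01,0.035,0,0,0],[0.01,0.035,0,0,0],[0.01,0.035,0,0,0],[0,0,0,0,0],[0,0,0,0,0],[0,0,0,0,0]]'; python3 - <<'E'
from h import *
im={n:cams.read_camera(n) for n in("top","scene")}
for k in G:
  for n,i in(("top",1),("scene",2)):
    c,s=blob(im[n],G[k][i],0);print(k,n,c,s[2:],[plane(n,c,G[k][0]-d).round(4) for d in(0,.006)])
cv2.imwrite("pics/end.png",im["scene"])
E
```

```text
t: 18.15
eef_pos: [0.5664, 0.193, 0.2666]
tool_rot: [-0.0, 0.185, 0.983, -0.0]
contact_force: [0.3, -0.5, 0.2]
gripper_width: -0.003
grasp_force: 0.0
supply top [393.33027523 181.64220183] [ 13  12 109] [array([ 0.5172, -0.2938,  0.069 ]), array([ 0.5185, -0.2953,  0.063 ])]
supply scene [179.24       206.93333333] [12  9 75] [array([ 0.5274, -0.289 ,  0.069 ]), array([ 0.5228, -0.2923,  0.063 ])]
extractor top [249.94017094 168.66666667] [ 13  12 117] [array([0.548 , 0.0135, 0.081 ]), array([0.5496, 0.0139, 0.075 ])]
extractor scene [435.31372549 268.50980392] [ 14  10 102] [array([0.5559, 0.2992, 0.081 ]), array([0.5515, 0.3009, 0.075 ])]
sander top [249.94017094 168.66666667] [ 13  12 117] [array([0.546 , 0.0131, 0.089 ]), array([0.5475, 0.0134, 0.083 ])]
sander scene [302.83146067 238.30337079] [13 10 89] [array([0.557 , 0.0171, 0.089 ]), array([0.5525, 0.0164, 0.083 ])]
```

View pics/end.png

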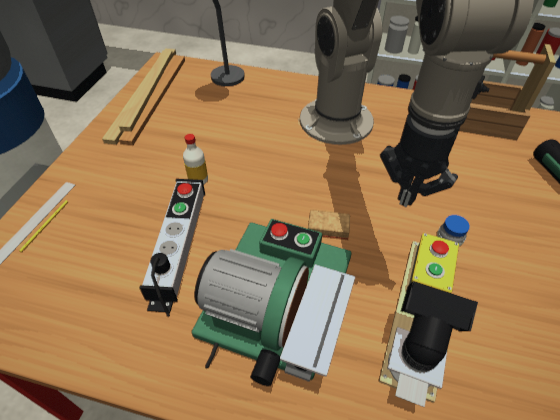

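The picture shows all three green caps down, at (179,207), (435,268) and (303,238). The bottle, block and jar haven't moved and the arm is clear, so I'm handing in.

```bash
python3 -c "
from station import bot, cams, order
print(order.hand_in())"
```

```text
the job is handed in; nothing more can be done
None
```

I pressed the green start buttons in order (supply, extractor, sander) with about 6–7 N each; the cameras show all three latched in, the loose items unmoved and the arm clear, and the job is handed in at about 18 s.

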